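# Load the cover and lock the nest clamp with its key

## Task

Finish loading the assembly nest: take the cover (the disc with a raised hub) out of the black tray and seat it level and fully down in the nest's round pocket, on the body and spacer already there. Then take the key with the flat handle from the grey rack, push it fully home in the slot of the clamp post, turn it clockwise as far as it goes so that the clamp finger swings over the cover, and leave the key in the post. Turn the clamp only with the key, and leave everything else where it is.

Things in the scene. Friction and masses are not known exactly. Their poses are not given: they have to be found in the camera images.
- nest: Fixed assembly nest, all bare metal. Origin: on the pocket's axis at table level, z up. A steel base plate (120 mm along x, from y=-80 to y=170 mm, 12 mm thick) carries a 100 x 100 mm aluminium block, centred on the origin, its top 45 mm above the table, with a round pocket of 63 mm bore, and the clamp post, whose axis stands at x=0, y=+85 mm.
- seat (a point): Centre of the top of the black spacer ring inside the nest's pocket, on the pocket's axis, 37 mm above the table and 8 mm below the block's top: where the cover's underside comes to rest.
- slot (a point): Centre of the mouth of the key slot, in the top of the clamp post (a round aluminium barrel with a brass core, 38 mm diameter, top 78 mm above the table). z up; the slot runs along this point's x axis, 18 mm long, 8 mm wide, 22 mm deep. The point turns with the post; its x axis is the direction in which the clamp finger points.
- clamp (a joint): Angle of the clamp post about its upright axis (rad): grows clockwise seen from above, 0 = fully open, 1.3 = stop, where the finger points from the post to the pocket's centre over the cover. Stiff (about 0.1 N m); stays where it is left.
- finger_tip (a point): Middle of the end of the clamp finger: a flat steel bar, 14 mm wide, 10 mm thick, fixed to the post and turning with it, 50 to 60 mm above the table, reaching 66 mm from the post's axis. x points along the finger, away from the post.
- tray: Fixed black plastic tray, 260 x 94 mm, 14 mm high, with three round pockets, 66 mm wide, 7 mm deep, in a row along its x axis at -82, 0 and +82 mm. Origin: centre of the underside. The cover and two spare parts lie in the pockets in any order.
- cover: Cover, one piece of aluminium, 90 g: a disc of 60 mm diameter, 8 mm thick with a bevelled lower edge, and on it a round hub of 24 mm diameter, 24 mm high (32 mm in all). Origin: centre of the underside, z up. Grip it by the hub.
- spare_spacer: Spare spacer in the tray, to be left: black plastic ring, 58 mm outside, 36 mm inside, 8 mm high. Origin: centre of the underside.
- spare_body: Spare body in the tray, to be left: plain steel disc, 59 mm diameter, 17 mm high. Origin: centre of the underside.
- rack: Fixed grey plastic key rack, 135 x 50 mm, 30 mm high, with two upright holes of 19 mm diameter, 24 mm deep, at -37 and +37 mm along its x axis. Origin: centre of the underside. The two keys stand in the holes, either way round.
- key: The key, steel, 100 g, upright. Origin: centre of its lower end, z up. Upwards: flat blade 16 (x) by 6 mm (y), 18 mm long, its lowest 4 mm stepped in to 13 x 4 mm; round collar, 26 mm diameter, from 18 to 22 mm; flat handle 34 (x) by 10 mm (y), from 22 to 54 mm. Fully home when the collar rests on the post's top, origin 18 mm below the slot's mouth; fits either way round.
- round_key: Another key in the rack, to be left: same collar, but a round shank and a round head of 26 mm diameter. Origin: centre of its lower end.
- driver: Screwdriver with black handle lying on the table beyond the nest, to be left.
- spanner: Steel spanner lying on the table on the right, to be left.
- oil: White plastic bottle, 48 mm diameter, 110 mm high, beyond the nest, to be left. Origin: centre of the underside.
- pin_cup: Steel cup, 70 mm diameter, 50 mm high, to be left. Origin: centre of the underside.
- gauge: Plain steel gauge cylinder, 40 mm diameter, 30 mm high, beyond the tray, to be left. Origin: centre of the underside.
Not all that is in view belongs to the job. What is shaped like the key but green or orange is not meant.

How it is judged:
By the outcome, as a careful person would: the job done as asked, in the order asked, and still so for the second after the job is handed in, with the robot touching nothing.
It also fails if it takes over 61 s, if anything falls off the work surface, if the arm or the gripper's body presses on something with over 40 N, if the wrist force passes 120 N, or if a joint passes its speed limit or range.

## Robot

A 7-joint arm with a two-finger parallel gripper is mounted at the origin on the work surface. World frame = base frame: x ahead of the robot, y to its left, z up, the work surface at z = 0. Lengths are in m, angles in degrees, forces in N, time in s.
With the tool pointing down it reaches from about 0.425 to 1.025 m from the base axis. Payload 9.4 kg.
Tool frame: the origin (TCP) lies on the centre line of the jaws, within the pads' length; the fingertips stand 19 mm ahead of it and the grasp point (between the pads) is the TCP; z points along the fingers, y is the line along which they close (so a half turn about z gives the same grasp; the last joint's range is limited). The gripper opens to 93 mm and grips with 3 to 60 N. Pads are 15 mm wide; open, the fingers measure 128 mm over their backs; the gripper's body (75 mm by 188 mm) begins 65 mm behind the grasp point.
Start: joints at [62.871, 34.337, -0.143, 91.639, 0.103, 54.024, -4.572], TCP at [0.28, -0.669, 0.238] pointing down, gripper open.
Joint ranges: [-147.43, 147.43], [-19.82, 112.94], [-74.19, 73.91], [6.32, 146.72], [-59.91, 239.91], [6.04, 106.73], [-150.56, 150.56]. Speed limits (degrees/s): [127.2, 127.2, 172.46, 172.46, 180, 180, 180].

## Interface

Orientations are given as [roll, pitch, yaw] about the fixed x, y, z axes, in that order (R = Rz(yaw) Ry(pitch) Rx(roll)).
In Python, from bench import env, camera gives the robot as it stands.
- The arm moves only by the shell command python3 -m jog 'ROWS'. ROWS is JSON, a list of rows, each an object with "xyz": the shift along the tool's x, y, z in m, a list of three; "angular": the turn, a rotation vector about the tool's x, y, z in degrees, a list of three; "gripper": the closure, from 0 (fully open) to 1 (shut). In form: [{"xyz": [dx, dy, dz], "angular": [ax, ay, az], "gripper": gripper}, ...]. A call has 1 to 8 rows; each row is the pose to reach, as a shift and turn from the pose commanded when the call began, along the tool's axes at that moment; what a row does not reach only later rows make up. A row lasts 1/12 s, in which the tool goes at most 41.7 mm and 7.16 degrees, less where a joint would pass 70% of its speed; a pose out of reach is approached as far as the arm can. A call with a gripper value outside its range is refused whole. The fingers move at their own pace and stop on an object; the grip force is fixed at half the most. Time passes only in rows, so rows that repeat a pose let the fingers close. It gives the time, the measured TCP pose, the force, the opening and the grip force at its end, in the units of the state.
- env.state(): the state, without advancing time (a new reading comes with each control period).
- camera(name): name is "scene" or "top" or "wrist"; returns a dict with "color" (384x512x3 uint8, red, green, blue), "camera_matrix" (3x3 intrinsics, pixels), "world_from_camera" (4x4, takes a point from camera to world coordinates). Camera axes: x right, y up, looking along -z (the intrinsics and any distortion apply to the point x, -y, -z); pixel columns grow to the right and rows downward; lengths in m; the calibration is good to about 2 mm. A picture is of the moment at which its call begins. There is no depth.
- env.job_done(): hands the job in; it is judged then, once.
The state is a dict: "time": time; "joint_pos": joint angles; "qd": joint speeds; "joint_efforts": joint torques, N m; "tool_pos": TCP position; "eef_rot": TCP orientation; "wrist_force": force on the tool from outside, world axes, zero at the start; "ft_torque": the same for the moment, N m; "finger_gap": finger opening in m; "finger_force": force on a finger pad.
Only numpy, scipy, OpenCV 4.12 (cv2) and the standard library are available. Lean on these libraries where they do the work, as an engineer would, in place of code of your own. Each camera call takes 0.05 s, during which the arm holds its last target. There are 200 camera calls.

## Working session

There is one attempt and no reset: what is moved stays moved. The work goes in short steps, Python scripts to look and compute and a shell command to move; the robot and the scene stay as the last step left them, time stands still between calls to the robot, and variables do not carry over. Pictures are saved under pics/ and viewed, at most 10 in all, crops included, and the job is handed in when it is done.

```bash
ls; mkdir -p pics
python3 - <<'E'
from bench import env,camera
import cv2,pickle
s=env.state();print(s)
for n in ["scene","top"]:
    d=camera(n);pickle.dump(d,open(f"pics/{n}0.pkl","wb"))
    cv2.imwrite(f"pics/{n}0.png",cv2.resize(d["color"][:,:,::-1],(800,600),interpolation=cv2.INTER_CUBIC))
    print(d["camera_matrix"],d["world_from_camera"],d.keys())
E
```

```text
pics
{'time': 0.0, 'joint_pos': array([62.87047559, 34.3850511 , -0.14454265, 91.67910473,  0.10378968,
       54.02382122, -4.57372931]), 'qd': array([-0.04087454, -0.06780621, -0.05543101,  0.0283807 , -0.00941216,
       -0.05392069,  0.07515268]), 'joint_efforts': array([ 1.11157176e-03, -7.65055346e+01,  1.49776977e+00, -2.52344656e+01,
       -5.24620072e-02,  1.70918897e-02,  1.78845203e-04]), 'tool_pos': array([ 0.27999039, -0.66827176,  0.23676489]), 'eef_rot': array([-1.79912611e+02,  9.26679769e-03,  2.27361858e+01]), 'wrist_force': array([ 0.57058748, -0.48434267, -0.10071371]), 'ft_torque': array([0.00721339, 0.04752207, 0.02402707]), 'finger_force': 0.0, 'finger_gap': 0.09296686211680419}
[[361.53101598   0.         262.43681261]
 [  0.         361.53101598 191.65716619]
 [  0.           0.           1.        ]] [[-0.84375667 -0.31319588  0.43587043  1.00951012]
 [ 0.53649749 -0.468459    0.70193775  0.65406104]
 [-0.01565658  0.82610805  0.56329421  0.63744924]
 [ 0.          0.          0.          1.        ]] dict_keys(['color', 'camera_matrix', 'world_from_camera'])
[[469.84732462   0.         256.38498599]
 [  0.         469.84732462 192.85430729]
 [  0.           0.           1.        ]] [[ 0.01134426  0.98671654 -0.16205485  0.27596508]
 [-0.99985513  0.01325003  0.01068407 -0.04970344]
 [ 0.01268938  0.16191017  0.98672391  1.71097972]
 [ 0.          0.          0.          1.        ]] dict_keys(['color', 'camera_matrix', 'world_from_camera'])
```

View pics/scene0.png

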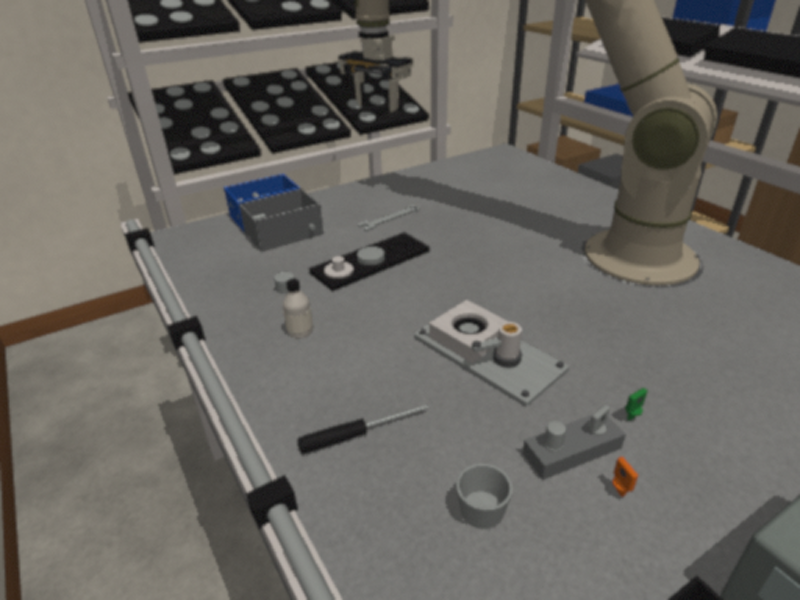

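View pics/top0.png

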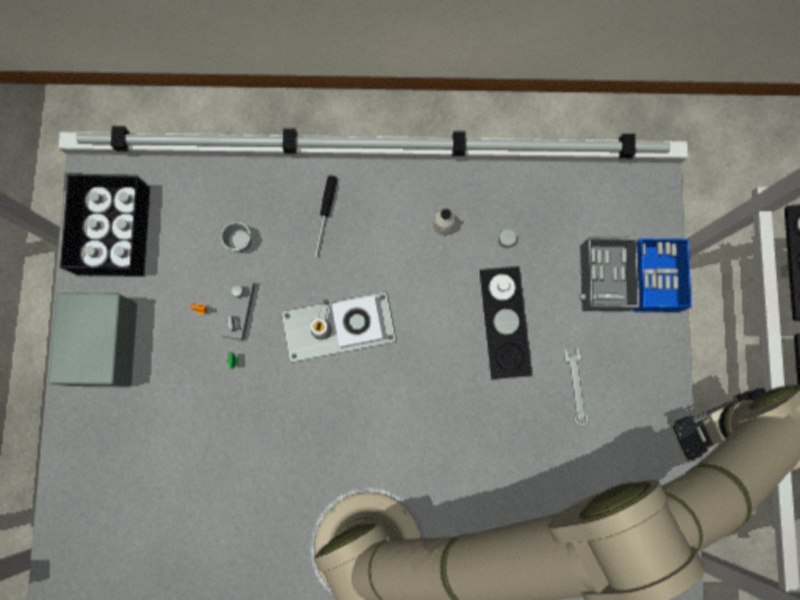

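The scene view shows the cover at the far (lower-left) end of the tray, and the flat key in the rack's right hole. In the top view (800 px scale) the cover's hub is at (503,286), the pocket at (357,321), the post at (319,327), the flat key at (234,324) and the round key at (239,291).

```bash
cat > h.py <<'E'
import numpy as np,pickle,cv2
from scipy.spatial.transform import Rotation as R
def ray(d,u,v,z,s=1.0,o=(0,0)):
    "pixel (u,v) in view scaled by s with crop origin o -> world xy at height z"
    u=(u+.5)/s-.5+o[0];v=(v+.5)/s-.5+o[1]
    K=d["camera_matrix"];T=d["world_from_camera"]
    p=np.linalg.inv(K)@[u,v,1];w=T[:3,:3]@[p[0],-p[1],-p[2]];t=(z-T[2,3])/w[2]
    return (T[:3,3]+t*w)
def proj(d,P):
    K=d["camera_matrix"];T=d["world_from_camera"]
    c=T[:3,:3].T@(np.array(P)-T[:3,3]);q=K@[c[0],-c[1],-c[2]];return q[:2]/q[2]
def snap(name,out,crop=None,s=1.5625):
    from bench import camera
    d=camera(name);pickle.dump(d,open(f"pics/{out}.pkl","wb"));save(d,out,crop,s);return d
def save(d,out,crop,s):
    im=d["color"][:,:,::-1]
    if crop:x,y,w,h=crop;im=im[y:y+h,x:x+w]
    cv2.imwrite(f"pics/{out}.png",cv2.resize(im,None,fx=s,fy=s,interpolation=cv2.INTER_CUBIC))
def rel(target,yaw):
    "shift in tool axes & turn to reach world target with tool straight down at yaw"
    from bench import env
    s=env.state();A=R.from_euler('xyz',s["eef_rot"],degrees=True)
    B=R.from_euler('xyz',[180,0,yaw],degrees=True)
    print("pos",s["tool_pos"].round(4),"rot",s["eef_rot"].round(2),"t",round(s["time"],2),"F",s["wrist_force"].round(1),"gap",round(s["finger_gap"],4))
    print("xyz",A.inv().apply(np.array(target)-s["tool_pos"]).round(4),"ang",(A.inv()*B).as_rotvec(degrees=True).round(2))
E
python3 - <<'E'
from h import *
d=pickle.load(open("pics/top0.pkl","rb"))
S=1.5625
for n,u,v,z in [("hub",503,286,.039),("trayA",482,269,.014),("trayB",531,376,.014),("pocket",357,321,.045),("post",319,327,.078),("key",234,322,.066),("rkey",239,291,.06)]:
    print(n,ray(d,u,v,z,S).round(4))
save(d,"crop1",(130,170,130,70),6)
E
```

```text
hub [ 0.5905 -0.3043  0.039 ]
trayA [ 0.6353 -0.2589  0.014 ]
trayB [ 0.3846 -0.3706  0.014 ]
pocket [0.5033 0.0322 0.045 ]
post [0.4841 0.1152 0.078 ]
key [0.4945 0.3081 0.066 ]
rkey [0.5667 0.3015 0.06  ]
```

View pics/crop1.png

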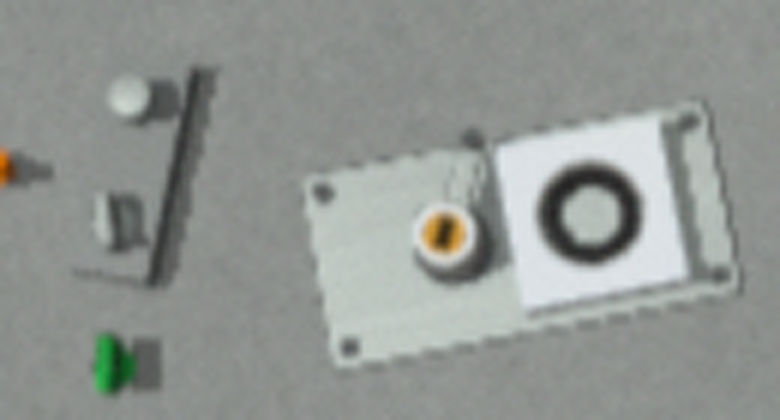

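The crop shows the open clamp finger pointing up (+x world), pocket centre at (590,213), post slot at (445,233), and the flat key at (112,220) with its handle's broad direction roughly along the image's vertical.

```bash
python3 -c "
from h import *
rel([0.58,-0.304,0.22],-84); rel([0.58,-0.304,0.22],6)"
```

```text
pos [ 0.28   -0.6683  0.2368] rot [-1.7992e+02  1.0000e-02  2.2730e+01] t 0.1 F [-0.5  0.1 -0.3] gap 0.0926
xyz [ 0.4175 -0.22    0.0171] ang [-5.0000e-02  8.0000e-02  1.0673e+02]
pos [ 0.28   -0.6683  0.2368] rot [-1.7992e+02  1.0000e-02  2.2730e+01] t 0.1 F [-0.5  0.1 -0.3] gap 0.0926
xyz [ 0.4175 -0.22    0.0171] ang [-0.08  0.02 16.73]
```

```bash
R='{"xyz":[0.21,-0.11,0.009],"angular":[0,0,0],"gripper":0}'
python3 -m jog '[{"xyz":[0.21,-0.11,0.009],"angular":[0,0,0],"gripper":0},{"xyz":[0.21,-0.11,0.009],"angular":[0,0,0],"gripper":0},{"xyz":[0.21,-0.11,0.009],"angular":[0,0,0],"gripper":0},{"xyz":[0.21,-0.11,0.009],"angular":[0,0,0],"gripper":0},{"xyz":[0.21,-0.11,0.009],"angular":[0,0,0],"gripper":0},{"xyz":[0.21,-0.11,0.009],"angular":[0,0,0],"gripper":0},{"xyz":[0.21,-0.11,0.009],"angular":[0,0,0],"gripper":0}]'
python3 -m jog '[{"xyz":[0.2075,-0.11,0.008],"angular":[0,0,17],"gripper":0},{"xyz":[0.2075,-0.11,0.008],"angular":[0,0,17],"gripper":0},{"xyz":[0.2075,-0.11,0.008],"angular":[0,0,17],"gripper":0},{"xyz":[0.2075,-0.11,0.008],"angular":[0,0,17],"gripper":0},{"xyz":[0.2075,-0.11,0.008],"angular":[0,0,17],"gripper":0},{"xyz":[0.2075,-0.11,0.008],"angular":[0,0,17],"gripper":0},{"xyz":[0.2075,-0.11,0.008],"angular":[0,0,17],"gripper":0},{"xyz":[0.2075,-0.11,0.008],"angular":[0,0,17],"gripper":0}]'
python3 -c "
from h import *
d=snap('wrist','w1');rel([0.58,-0.304,0.22],6)
print(d['world_from_camera'].round(3))"
```

```text
time: 0.68
tool_pos: [0.437, -0.4793, 0.2281]
eef_rot: [-179.8, -0.2, 23.3]
wrist_force: [-0.8, 0.8, -0.9]
finger_gap: 0.0924
finger_force: 0.0
time: 1.35
tool_pos: [0.5811, -0.3026, 0.22]
eef_rot: [-180.0, 0.0, 5.9]
wrist_force: [-1.3, -0.4, 0.3]
finger_gap: 0.0927
finger_force: 0.0
pos [ 0.5799 -0.3046  0.2202] rot [1.7999e+02 6.0000e-02 5.7800e+00] t 1.4 F [-0.3 -0.2  0.3] gap 0.093
xyz [ 0.0002 -0.0006  0.0002] ang [ 0.01  0.06 -0.22]
[[ 0.104  0.954  0.281  0.659]
 [-0.995  0.101  0.027 -0.294]
 [-0.002 -0.283  0.959  0.366]
 [ 0.     0.     0.     1.   ]]
```

View pics/w1.png

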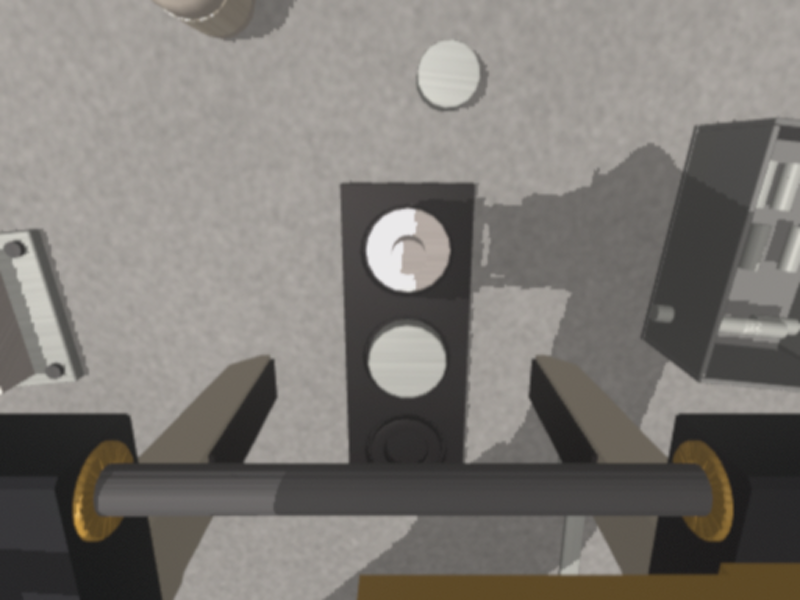

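The wrist picture shows the cover's disc centred at (408,250) and the body's disc at (407,359), with the tray aligned to the tool.

```bash
python3 -c "
from h import *
d=pickle.load(open('pics/w1.pkl','rb'))
S=1.5625
for u,v,z in [(408,250,.015),(366,250,.015),(451,250,.015),(408,206,.015),(408,293,.015),(407,359.5,.024)]: print(ray(d,u,v,z,S).round(4))
c=ray(d,408,250,.015,S); rel([c[0],c[1],.037],6)"
```

```text
[ 0.594  -0.3043  0.015 ]
[ 0.5908 -0.2743  0.015 ]
[ 0.5972 -0.335   0.015 ]
[ 0.625  -0.3009  0.015 ]
[ 0.5621 -0.3077  0.015 ]
[ 0.5132 -0.3122  0.024 ]
pos [ 0.5799 -0.3046  0.2202] rot [1.7999e+02 6.0000e-02 5.7800e+00] t 1.4 F [-0.3 -0.2  0.3] gap 0.093
xyz [0.0143 0.001  0.1832] ang [ 0.01  0.06 -0.22]
```

```bash
python3 -m jog '[{"xyz":[0.014,0.001,0.10],"angular":[0,0,0],"gripper":0.4},{"xyz":[0.014,0.001,0.10],"angular":[0,0,0],"gripper":0.4},{"xyz":[0.014,0.001,0.12],"angular":[0,0,0],"gripper":0.4},{"xyz":[0.014,0.001,0.15],"angular":[0,0,0],"gripper":0.4},{"xyz":[0.014,0.001,0.17],"angular":[0,0,0],"gripper":0.4},{"xyz":[0.014,0.001,0.182],"angular":[0,0,0],"gripper":0.4},{"xyz":[0.014,0.001,0.182],"angular":[0,0,0],"gripper":0.4},{"xyz":[0.014,0.001,0.182],"angular":[0,0,0],"gripper":0.4}]'
python3 -m jog '[{"xyz":[0,0,0],"angular":[0,0,0],"gripper":1},{"xyz":[0,0,0],"angular":[0,0,0],"gripper":1},{"xyz":[0,0,0],"angular":[0,0,0],"gripper":1},{"xyz":[0,0,0],"angular":[0,0,0],"gripper":1},{"xyz":[0,0,0],"angular":[0,0,0],"gripper":1},{"xyz":[0,0,0],"angular":[0,0,0],"gripper":1},{"xyz":[0,0,0],"angular":[0,0,0],"gripper":1},{"xyz":[0,0,0],"angular":[0,0,0],"gripper":1}]'
```

```text
time: 2.07
tool_pos: [0.5936, -0.3055, 0.0388]
eef_rot: [180.0, 0.0, 5.6]
wrist_force: [0.0, 0.3, 1.1]
finger_gap: 0.0561
finger_force: 0.0
time: 2.73
tool_pos: [0.5945, -0.3041, 0.0392]
eef_rot: [180.0, -0.0, 5.7]
wrist_force: [-0.1, 0.8, 4.7]
finger_gap: 0.0232
finger_force: 30.0
```

```bash
python3 -m jog '[{"xyz":[0,0,-0.02],"angular":[0,0,0],"gripper":1},{"xyz":[0,0,-0.05],"angular":[0,0,0],"gripper":1},{"xyz":[0,0,-0.09],"angular":[0,0,0],"gripper":1},{"xyz":[0,0,-0.13],"angular":[0,0,0],"gripper":1},{"xyz":[0,0,-0.17],"angular":[0,0,0],"gripper":1},{"xyz":[0,0,-0.182],"angular":[0,0,0],"gripper":1},{"xyz":[0,0,-0.182],"angular":[0,0,0],"gripper":1}]'
python3 -m jog '[{"xyz":[0,0,0],"angular":[0,0,-48],"gripper":1},{"xyz":[0,0,0],"angular":[0,0,-48],"gripper":1},{"xyz":[0,0,0],"angular":[0,0,-48],"gripper":1},{"xyz":[0,0,0],"angular":[0,0,-48],"gripper":1},{"xyz":[0,0,0],"angular":[0,0,-48],"gripper":1},{"xyz":[0,0,0],"angular":[0,0,-48],"gripper":1},{"xyz":[0,0,0],"angular":[0,0,-48],"gripper":1},{"xyz":[0,0,0],"angular":[0,0,-48],"gripper":1}]'
python3 -m jog '[{"xyz":[0,0,0],"angular":[0,0,-48],"gripper":1},{"xyz":[0,0,0],"angular":[0,0,-48],"gripper":1},{"xyz":[0,0,0],"angular":[0,0,-48],"gripper":1},{"xyz":[0,0,0],"angular":[0,0,-48],"gripper":1},{"xyz":[0,0,0],"angular":[0,0,-48],"gripper":1},{"xyz":[0,0,0],"angular":[0,0,-48],"gripper":1},{"xyz":[0,0,0],"angular":[0,0,-48],"gripper":1},{"xyz":[0,0,0],"angular":[0,0,-48],"gripper":1}]'
python3 -c "
from h import *
rel([0.524,-0.066,0.22],102)
from bench import env;print(env.state()['joint_pos'].round(1))"
```

```text
time: 3.32
tool_pos: [0.5958, -0.3048, 0.2246]
eef_rot: [179.8, -0.3, 5.7]
wrist_force: [0.1, -0.7, -1.1]
finger_gap: 0.023
finger_force: 30.0
time: 3.98
tool_pos: [0.5932, -0.3036, 0.2181]
eef_rot: [-179.8, 0.0, 54.0]
wrist_force: [0.5, 0.6, -1.7]
finger_gap: 0.0232
finger_force: 30.0
time: 4.65
tool_pos: [0.5935, -0.3038, 0.2188]
eef_rot: [-179.9, -0.1, 101.8]
wrist_force: [0.4, 0.2, -0.8]
finger_gap: 0.0232
finger_force: 30.0
pos [ 0.5935 -0.3038  0.2188] rot [-1.7990e+02 -1.2000e-01  1.0179e+02] t 4.65 F [ 0.4  0.2 -0.8] gap 0.0232
xyz [ 0.247  -0.0195 -0.0007] ang [-0.1  -0.12 -0.21]
[ 36.8  33.  -22.6  99.7  15.6  50.6  19.3]
```

```bash
python3 -m jog '[{"xyz":[0.04,-0.003,0],"angular":[0,0,0],"gripper":1},{"xyz":[0.08,-0.006,0],"angular":[0,0,0],"gripper":1},{"xyz":[0.12,-0.01,0],"angular":[0,0,0],"gripper":1},{"xyz":[0.16,-0.013,0],"angular":[0,0,0],"gripper":1},{"xyz":[0.20,-0.016,0],"angular":[0,0,0],"gripper":1},{"xyz":[0.235,-0.0195,0],"angular":[0,0,0],"gripper":1},{"xyz":[0.247,-0.0195,0],"angular":[0,0,0],"gripper":1},{"xyz":[0.247,-0.0195,0],"angular":[0,0,0],"gripper":1}]'
python3 -c "
from h import *
d=snap('wrist','w2');rel([0.503,0.032,0.22],102)"
```

```text
time: 5.32
tool_pos: [0.524, -0.0623, 0.2204]
eef_rot: [-180.0, -0.1, 101.8]
wrist_force: [-0.3, -0.5, -1.6]
finger_gap: 0.0231
finger_force: 30.0
pos [ 0.5246 -0.0648  0.2203] rot [-1.7997e+02 -2.0000e-02  1.0168e+02] t 5.37 F [ 0.1 -0.7 -2.3] gap 0.023
xyz [ 0.0991 -0.0016  0.0003] ang [-0.03 -0.02 -0.32]
```

View pics/w2.png

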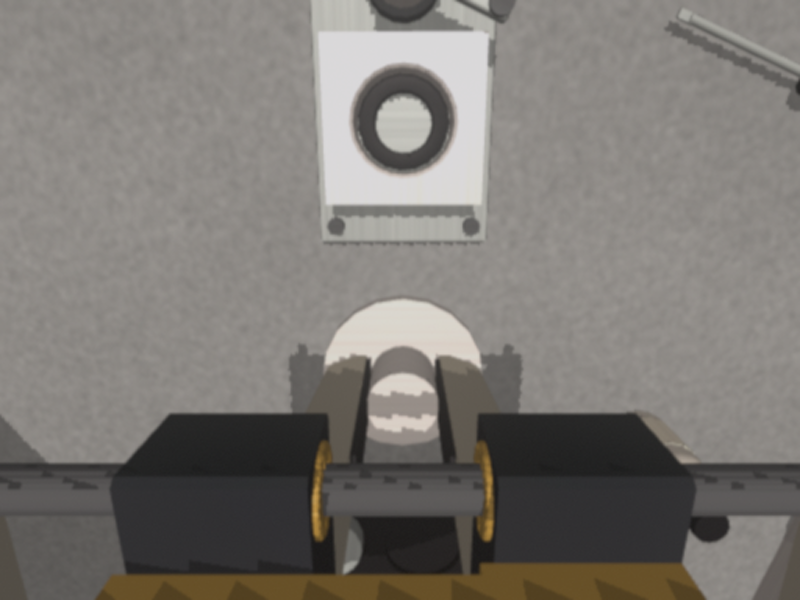

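The pocket's rim spans x 351–456 and y 64–174, and the block's top corners are at (319,32), (489,32), (482,205), (327,205). The held cover's disc spans x 324–482 with its front edge at (403,298), and its hub top is at about (403,403).

```bash
python3 -c "
from h import *
d=pickle.load(open('pics/w2.pkl','rb'));S=1.5625
c=[ray(d,u,v,.045,S) for u,v in [(319,32),(489,32),(482,205),(327,205)]]
print(np.mean(c,0).round(4)); 
for i in range(4): e=c[(i+1)%4]-c[i];print(np.linalg.norm(e).round(4),np.degrees(np.arctan2(e[1],e[0])).round(1))
r=[ray(d,u,v,.045,S) for u,v in [(351,119),(456,119),(403.5,64),(403.5,174)]]
print((r[0]+r[1])/2,(r[2]+r[3])/2,np.linalg.norm(r[0]-r[1]),np.linalg.norm(r[2]-r[3]))
# white threshold
g=cv2.cvtColor(d['color'],cv2.COLOR_RGB2GRAY)
m=(g>190).astype(np.uint8);m[140:]=0
cs,h=cv2.findContours(m,cv2.RETR_CCOMP,cv2.CHAIN_APPROX_NONE)
for k,q in enumerate(cs):
  if h[0][k][3]>=0 and len(q)>60:
    el=cv2.fitEllipse(q);print(el);print('fit',ray(d,*el[0],.045))
z=.2203
for n,u,v in [('hub',403,403),('hubf',403,373),('hubl',367,403),('hubr',438,403)]: print(n,ray(d,u,v,z,S).round(4))
print('front',ray(d,403,298,z-.024,S).round(4), ray(d,403,298,z-.032,S).round(4))
"
```

```text
[0.505  0.0342 0.045 ]
0.0994 11.8
0.0998 -78.0
0.0994 -168.2
0.0998 102.1
[0.50413438 0.03606534 0.045     ] [0.50432416 0.03515839 0.045     ] 0.06423883757521558 0.0634063911505986
((257.7821960449219, 75.96722412109375), (69.90377044677734, 73.77899932861328), 0.8364521265029907)
fit [0.50387176 0.03602219 0.045     ]
hub [ 0.524  -0.0614  0.2203]
hubf [ 0.5218 -0.0509  0.2203]
hubl [ 0.5125 -0.0638  0.2203]
hubr [ 0.5353 -0.0591  0.2203]
front [ 0.5181 -0.0331  0.1963] [ 0.5186 -0.0353  0.1883]
```

```bash
python3 -m jog '[{"xyz":[0.04,0,0],"angular":[0,0,0],"gripper":1},{"xyz":[0.08,0,0],"angular":[0,0,0],"gripper":1},{"xyz":[0.0998,0,0.02],"angular":[0,0,0],"gripper":1},{"xyz":[0.0998,0,0.06],"angular":[0,0,0],"gripper":1},{"xyz":[0.0998,0,0.10],"angular":[0,0,0],"gripper":1},{"xyz":[0.0998,0,0.125],"angular":[0,0,0],"gripper":1},{"xyz":[0.0998,0,0.136],"angular":[0,0,0],"gripper":1},{"xyz":[0.0998,0,0.136],"angular":[0,0,0],"gripper":1}]'
python3 -c "
from h import *
d=snap('wrist','w3');rel([0.504,0.0353,0.069],102)"
```

```text
time: 6.03
tool_pos: [0.5038, 0.0299, 0.0815]
eef_rot: [-179.7, 0.0, 101.5]
wrist_force: [-0.3, -0.5, -1.3]
finger_gap: 0.0232
finger_force: 30.0
pos [0.5044 0.0303 0.083 ] rot [-1.7981e+02  3.0000e-02  1.0153e+02] t 6.08 F [ 0.1 -0.4 -0.3] gap 0.0234
xyz [0.005  0.0006 0.014 ] ang [-0.19  0.03 -0.47]
```

View pics/w3.png

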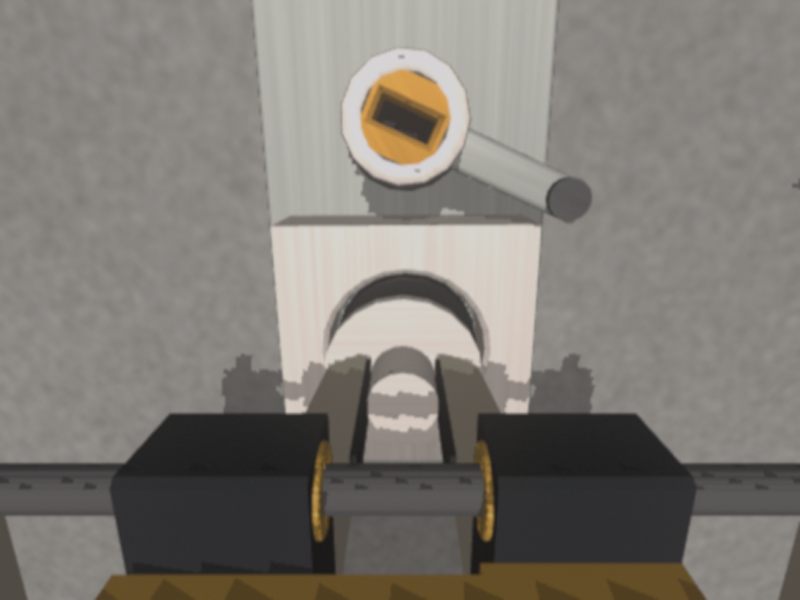

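Just above the nest, the pocket rim's front is at (405,271) with sides at x 325 and 488, and the disc's front is at (403,298). The post's top is centred at about (405,116), and the slot corners are at (381,85), (449,113), (432,151), (362,118).

```bash
python3 -c "
from h import *
d=pickle.load(open('pics/w3.pkl','rb'));S=1.5625
y=np.radians(102);t=np.array([np.cos(y),np.sin(y)])
print('pocket',ray(d,405,271,.045,S)[:2]-.0315*t, (ray(d,325,342,.045,S)+ray(d,488,342,.045,S))/2)
print('disc',ray(d,403,298,.0585,S)[:2]-.030*t,(ray(d,324,358,.0585,S)+ray(d,482,358,.0585,S))/2)
c=[ray(d,u,v,.045,S) for u,v in [(272,225),(541,225),(284,414),(528,414)]];print('block top edge mid',(c[0]+c[1])/2,'->',((c[0]+c[1])/2)[:2]-.05*t,'lines',(c[2]+c[3])/2)
p=[ray(d,u,v,.078,S) for u,v in [(342,116),(469,116),(405.5,48),(405.5,185)]];print('post',(p[0]+p[1])/2,(p[2]+p[3])/2,np.linalg.norm(p[0]-p[1]),np.linalg.norm(p[2]-p[3]))
q=[ray(d,u,v,.078,S) for u,v in [(381,85),(449,113),(432,151),(362,118)]];print('slot',np.mean(q,0))
for i in range(4): e=q[(i+1)%4]-q[i];print(np.linalg.norm(e).round(4),np.degrees(np.arctan2(e[1],e[0])).round(1))
"
```

```text
pocket [0.50383878 0.03546705] [0.5036245  0.03827672 0.045     ]
disc [0.50417951 0.03019615] [0.50253597 0.03695299 0.0585    ]
block top edge mid [0.49427685 0.08338575 0.045     ] -> [0.50467243 0.03447837] lines [0.50980658 0.00713272 0.045     ]
post [0.48677932 0.11799984 0.078     ] [0.48695094 0.11721368 0.078     ] 0.03611777378871095 0.03668342474006857
slot [0.48703605 0.1177681  0.078     ]
0.0206 -9.4
0.0113 -102.7
0.022 167.4
0.0103 69.1
```

```bash
python3 -m jog '[{"xyz":[0.0047,0.0005,0],"angular":[0,0,0],"gripper":1},{"xyz":[0.0047,0.0005,0],"angular":[0,0,0],"gripper":1},{"xyz":[0.0047,0.0005,0],"angular":[0,0,0],"gripper":1},{"xyz":[0.0047,0.0005,0.003],"angular":[0,0,0],"gripper":1},{"xyz":[0.0047,0.0005,0.005],"angular":[0,0,0],"gripper":1},{"xyz":[0.0047,0.0005,0.006],"angular":[0,0,0],"gripper":1},{"xyz":[0.0047,0.0005,0.007],"angular":[0,0,0],"gripper":1},{"xyz":[0.0047,0.0005,0.008],"angular":[0,0,0],"gripper":1}]'
python3 -c "
from h import *
rel([0.504,0.035,0.069],102)"
```

```text
time: 6.75
tool_pos: [0.5042, 0.0362, 0.0766]
eef_rot: [180.0, 0.0, 101.7]
wrist_force: [0.4, -0.5, -1.3]
finger_gap: 0.0231
finger_force: 30.0
pos [0.5042 0.0362 0.0766] rot [180.     0.   101.73] t 6.75 F [ 0.4 -0.5 -1.3] gap 0.0231
xyz [-0.0012 -0.0004  0.0076] ang [ 0.    0.   -0.27]
```

```bash
python3 -m jog '[{"xyz":[-0.0005,0,0.001],"angular":[0,0,0],"gripper":1},{"xyz":[-0.0005,0,0.002],"angular":[0,0,0],"gripper":1},{"xyz":[-0.0005,0,0.003],"angular":[0,0,0],"gripper":1},{"xyz":[-0.0005,0,0.004],"angular":[0,0,0],"gripper":1},{"xyz":[-0.0005,0,0.004],"angular":[0,0,0],"gripper":1}]'
python3 -m jog '[{"xyz":[0,0,0.001],"angular":[0,0,0],"gripper":1},{"xyz":[0,0,0.002],"angular":[0,0,0],"gripper":1},{"xyz":[0,0,0.003],"angular":[0,0,0],"gripper":1},{"xyz":[0,0,0.003],"angular":[0,0,0],"gripper":1}]'
```

```text
time: 7.17
tool_pos: [0.5041, 0.0358, 0.0724]
eef_rot: [-180.0, 0.0, 101.7]
wrist_force: [-0.2, 0.4, -1.5]
finger_gap: 0.023
finger_force: 30.0
time: 7.5
tool_pos: [0.5042, 0.0358, 0.0694]
eef_rot: [-180.0, -0.0, 101.7]
wrist_force: [-0.4, 0.1, -1.1]
finger_gap: 0.0235
finger_force: 30.0
```

```bash
python3 -m jog '[{"xyz":[0,0,0.0005],"angular":[0,0,0],"gripper":1},{"xyz":[0,0,0.001],"angular":[0,0,0],"gripper":1},{"xyz":[0,0,0.001],"angular":[0,0,0],"gripper":1}]'
python3 -m jog '[{"xyz":[0,0,0.0005],"angular":[0,0,0],"gripper":1},{"xyz":[0,0,0.001],"angular":[0,0,0],"gripper":1},{"xyz":[0,0,0.001],"angular":[0,0,0],"gripper":1}]'
```

```text
time: 7.75
tool_pos: [0.5042, 0.0358, 0.0691]
eef_rot: [180.0, 0.0, 101.7]
wrist_force: [-1.5, -0.7, 7.0]
finger_gap: 0.0232
finger_force: 30.0
time: 8.0
tool_pos: [0.5042, 0.0358, 0.069]
eef_rot: [179.9, 0.1, 101.7]
wrist_force: [-4.3, 0.4, 22.2]
finger_gap: 0.023
finger_force: 30.0
```

```bash
python3 -m jog '[{"xyz":[0,0,-0.0015],"angular":[0,0,0],"gripper":0.4},{"xyz":[0,0,-0.0015],"angular":[0,0,0],"gripper":0.4},{"xyz":[0,0,-0.0015],"angular":[0,0,0],"gripper":0.4},{"xyz":[0,0,-0.0015],"angular":[0,0,0],"gripper":0.4},{"xyz":[0,0,-0.02],"angular":[0,0,0],"gripper":0.4},{"xyz":[0,0,-0.06],"angular":[0,0,0],"gripper":0.4},{"xyz":[0,0,-0.10],"angular":[0,0,0],"gripper":0.4},{"xyz":[0,0,-0.13],"angular":[0,0,0],"gripper":0.4}]'
python3 -m jog '[{"xyz":[0.03,0,-0.04],"angular":[0,0,0],"gripper":0},{"xyz":[0.07,0,-0.04],"angular":[0,0,0],"gripper":0},{"xyz":[0.11,0,-0.04],"angular":[0,0,0],"gripper":0},{"xyz":[0.15,0,-0.04],"angular":[0,0,0],"gripper":0},{"xyz":[0.17,0,-0.04],"angular":[0,0,0],"gripper":0},{"xyz":[0.18,0,-0.04],"angular":[0,0,0],"gripper":0},{"xyz":[0.18,0,-0.04],"angular":[0,0,0],"gripper":0},{"xyz":[0.18,0,-0.04],"angular":[0,0,0],"gripper":0}]'
python3 -c "
from h import *
d=snap('wrist','w4');rel([0.49,0.308,0.22],102)
g=cv2.cvtColor(snap('top','t4')['color'],cv2.COLOR_RGB2BGR)
"
```

```text
time: 8.67
tool_pos: [0.5042, 0.0361, 0.1998]
eef_rot: [180.0, -0.0, 101.8]
wrist_force: [0.1, -0.8, -0.2]
finger_gap: 0.0557
finger_force: 0.0
time: 9.33
tool_pos: [0.4676, 0.2111, 0.2372]
eef_rot: [-179.9, 0.1, 101.7]
wrist_force: [1.0, -0.6, -0.6]
finger_gap: 0.093
finger_force: 0.0
pos [0.4679 0.2103 0.2372] rot [-1.7994e+02  7.0000e-02  1.0165e+02] t 9.38 F [ 0.3 -1.  -0.8] gap 0.0929
xyz [0.0912 0.0413 0.017 ] ang [-0.06  0.07 -0.35]
```

View pics/w4.png

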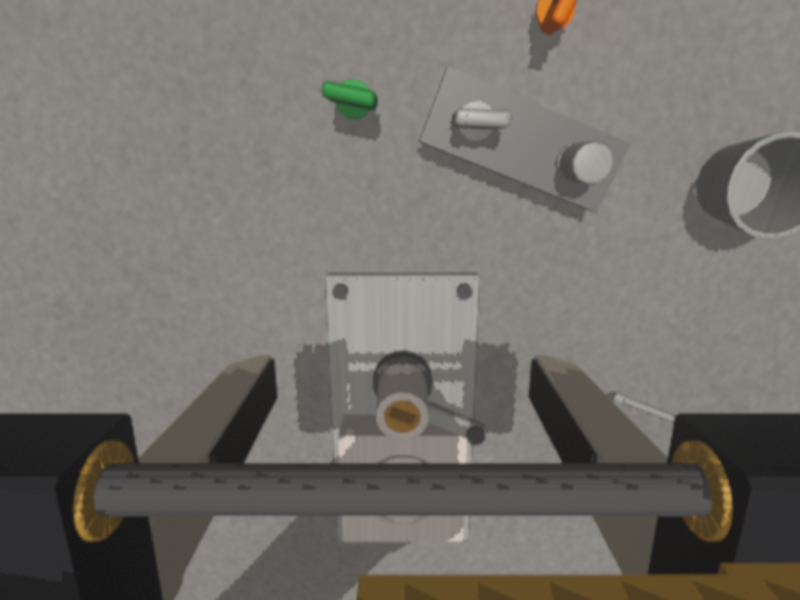

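The flat key's handle is seen at about (483,119), lying horizontally in the image; the round key is at (592,162). I'll enlarge it.

```bash
python3 -c "
from h import *
d=pickle.load(open('pics/w4.pkl','rb'));save(d,'crop2',(265,35,80,60),10)"
```

```text
(no output)
```

View pics/crop2.png

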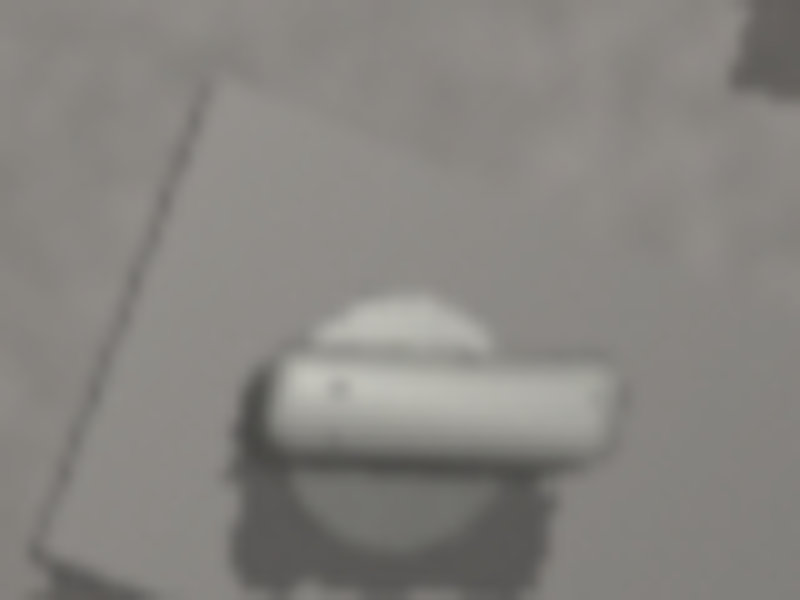

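In the crop the handle's top has corners (282,357), (615,368), (605,452), (272,445), and the collar is centred at about (397,422).

```bash
python3 -c "
from h import *
d=pickle.load(open('pics/w4.pkl','rb'))
q=[ray(d,u,v,.066,10,(265,35)) for u,v in [(282,357),(615,368),(605,452),(272,445)]];print(np.mean(q,0).round(4))
for i in range(4): e=q[(i+1)%4]-q[i];print(np.linalg.norm(e).round(4),np.degrees(np.arctan2(e[1],e[0])).round(1))
print('collar',ray(d,397,422,.034,10,(265,35)))
c=np.mean(q,0)
rel([c[0],c[1],.050],8.4)
rel([c[0],c[1],.050],188.4)
"
```

```text
[0.4947 0.3193 0.066 ]
0.0313 10.0
0.0075 -82.0
0.0315 -169.4
0.0078 96.6
collar [0.4947111  0.31987799 0.034     ]
pos [0.4681 0.21   0.2372] rot [-1.7995e+02  6.0000e-02  1.0160e+02] t 9.43 F [ 1.2  0.5 -0.7] gap 0.093
xyz [0.1019 0.0483 0.187 ] ang [1.00e-02 9.00e-02 9.32e+01]
pos [0.4681 0.21   0.2372] rot [-1.7995e+02  6.0000e-02  1.0160e+02] t 9.43 F [ 1.2  0.5 -0.7] gap 0.093
xyz [0.1019 0.0483 0.187 ] ang [-9.00e-02  1.00e-02 -8.68e+01]
```

```bash
python3 -m jog '[{"xyz":[0.04,0.02,0],"angular":[0,0,-50],"gripper":0.6},{"xyz":[0.07,0.035,0],"angular":[0,0,-50],"gripper":0.6},{"xyz":[0.102,0.0483,0],"angular":[0,0,-50],"gripper":0.6},{"xyz":[0.102,0.0483,0],"angular":[0,0,-50],"gripper":0.6},{"xyz":[0.102,0.0483,0],"angular":[0,0,-50],"gripper":0.6},{"xyz":[0.102,0.0483,0],"angular":[0,0,-50],"gripper":0.6},{"xyz":[0.102,0.0483,0],"angular":[0,0,-50],"gripper":0.6},{"xyz":[0.102,0.0483,0],"angular":[0,0,-50],"gripper":0.6}]'
python3 -m jog '[{"xyz":[0,0,0.02],"angular":[0,0,-38.4],"gripper":0.6},{"xyz":[0,0,0.04],"angular":[0,0,-38.4],"gripper":0.6},{"xyz":[0,0,0.06],"angular":[0,0,-38.4],"gripper":0.6},{"xyz":[0,0,0.08],"angular":[0,0,-38.4],"gripper":0.6},{"xyz":[0,0,0.10],"angular":[0,0,-38.4],"gripper":0.6},{"xyz":[0,0,0.10],"angular":[0,0,-38.4],"gripper":0.6},{"xyz":[0,0,0.10],"angular":[0,0,-38.4],"gripper":0.6}]'
python3 -c "
from h import *
rel([.4947,.3195,.056],190)
d=pickle.load(open('pics/w3.pkl','rb'))
im=d['color'][40:115,225:295].astype(int);g=im.mean(2)
print(np.round(g[16:60:2,5:63:2]).astype(int))
"
```

```text
time: 10.1
tool_pos: [0.4952, 0.3195, 0.237]
eef_rot: [-179.9, -0.0, 151.9]
wrist_force: [0.7, 0.4, 0.0]
finger_gap: 0.0442
finger_force: 0.0
time: 10.68
tool_pos: [0.4944, 0.3197, 0.136]
eef_rot: [-179.9, -0.2, -170.1]
wrist_force: [-0.2, -0.6, 0.4]
finger_gap: 0.0368
finger_force: 0.0
pos [0.4944 0.3197 0.136 ] rot [-1.7991e+02 -1.6000e-01 -1.7008e+02] t 10.68 F [-0.2 -0.6  0.4] gap 0.0368
xyz [-0.0005 -0.0001  0.08  ] ang [-0.09 -0.16 -0.08]
[[213 211 202 166 150 146 112 100 114 127 143 149 151 151 151 150 149 148
  147 148 148 149 148 148 150 158 197 211 212]
 [212 210 187 128 148 137 107  97  99 103 111 125 139 149 151 151 148 147
  147 148 148 148 149 148 148 151 169 204 212]
 [212 205 152 130 147 121 104  78  75  86  97 101 107 121 140 149 149 147
  147 147 147 148 148 147 147 149 153 186 209]
 [211 197 130 142 139 112  98  69  67  69  75  87  97 100 107 121 139 147
  146 147 146 148 148 147 147 148 150 158 198]
 [208 172 127 147 127 109  85  66  60  61  66  69  74  87  94  92 103 120
  136 144 145 147 147 147 147 146 149 151 182]
 [202 137 137 143 116 104  71  65  56  55  57 
[... 1311 characters left out ...]
148 144 143 143 142 140 137 130 125 118 106  90
   71  55  53  53  69 111 122 138 134 136 203]
 [212 211 190 149 145 146 149 146 143 142 142 141 141 142 140 134 125 120
  110  92  67  58  89 121 131 141 136 190 211]
 [212 213 204 156 147 144 147 148 143 141 142 142 140 141 143 144 141 133
  125 121 113  97 112 125 139 141 171 210 212]
 [213 212 211 191 153 145 144 147 145 142 140 141 141 140 142 144 145 144
  140 135 127 121 121 131 143 157 205 212 212]
 [212 212 212 211 193 157 144 144 147 144 140 141 141 140 140 142 143 145
  142 142 141 136 129 138 152 195 212 212 212]
 [211 212 212 213 212 196 153 140 145 146 141 140 141 140 139 141 142 143
  143 141 142 142 141 152 188 211 212 212 212]]
```

```bash
python3 -m jog '[{"xyz":[-0.0005,0,0.03],"angular":[0,0,0],"gripper":0.6},{"xyz":[-0.0005,0,0.05],"angular":[0,0,0],"gripper":0.6},{"xyz":[-0.0005,0,0.065],"angular":[0,0,0],"gripper":0.6},{"xyz":[-0.0005,0,0.08],"angular":[0,0,0],"gripper":0.6},{"xyz":[-0.0005,0,0.08],"angular":[0,0,0],"gripper":0.6}]'
python3 -m jog '[{"xyz":[0,0,0],"angular":[0,0,0],"gripper":1},{"xyz":[0,0,0],"angular":[0,0,0],"gripper":1},{"xyz":[0,0,0],"angular":[0,0,0],"gripper":1},{"xyz":[0,0,0],"angular":[0,0,0],"gripper":1},{"xyz":[0,0,0],"angular":[0,0,0],"gripper":1},{"xyz":[0,0,0],"angular":[0,0,0],"gripper":1}]'
python3 -c "
from h import *
from bench import env;print(env.state()['ft_torque'].round(2))
d=pickle.load(open('pics/w3.pkl','rb'))
g=d['color'].astype(int).mean(2)
for th in (62,80,90,125):
  m=np.zeros(g.shape,np.uint8);m[54:102,230:288]=(g<th)[54:102,230:288]
  cs,_=cv2.findContours(m,cv2.RETR_EXTERNAL,cv2.CHAIN_APPROX_NONE);c=max(cs,key=cv2.contourArea)[:,0]
  P=np.array([ray(d,u,v,.078)[:2]*1000 for u,v in c],np.float32)
  r=cv2.minAreaRect(P);print(th,r)
"
```

```text
time: 11.1
tool_pos: [0.4946, 0.3202, 0.0558]
eef_rot: [-179.9, -0.1, -170.2]
wrist_force: [0.5, -1.0, -0.7]
finger_gap: 0.0373
finger_force: 0.0
time: 11.6
tool_pos: [0.4952, 0.3216, 0.0584]
eef_rot: [-180.0, 0.1, -169.9]
wrist_force: [0.3, -1.7, 7.1]
finger_gap: 0.0097
finger_force: 30.0
[-0.47 -0.15 -0.02]
62 ((487.002685546875, 116.80081176757812), (5.855441570281982, 15.544692039489746), 77.7828369140625)
80 ((486.6772155761719, 117.38431549072266), (7.608527660369873, 17.231372833251953), 77.89246368408203)
90 ((486.764404296875, 117.59168243408203), (8.289443016052246, 17.649276733398438), 78.41581726074219)
125 ((486.7667236328125, 117.4915542602539), (10.544063568115234, 20.620527267456055), 77.89230346679688)
```

```bash
python3 -m jog '[{"xyz":[0,0,-0.01],"angular":[0,0,0],"gripper":1},{"xyz":[0,0,-0.03],"angular":[0,0,0],"gripper":1},{"xyz":[0,0,-0.06],"angular":[0,0,0],"gripper":1},{"xyz":[0,0,-0.10],"angular":[0,0,0],"gripper":1},{"xyz":[0,0,-0.12],"angular":[0,0,0],"gripper":1},{"xyz":[0,0,-0.12],"angular":[0,0,0],"gripper":1},{"xyz":[0,0,-0.12],"angular":[0,0,0],"gripper":1}]'
python3 -c "
from h import *
d=snap('wrist','w5');rel([.4868,.118,.178],168)
T=d['world_from_camera'];print(T[:3,3])
from bench import env
p=env.state()['tool_pos']; print(proj(d,p+[0,0,.0085]))
"
```

```text
time: 12.18
tool_pos: [0.495, 0.3219, 0.179]
eef_rot: [180.0, 0.1, -169.9]
wrist_force: [-0.2, -0.2, -1.6]
finger_gap: 0.0101
finger_force: 30.0
pos [0.4946 0.3213 0.1777] rot [-1.7998e+02  1.0000e-02 -1.6989e+02] t 12.23 F [ 0.4 -1.5 -2. ] gap 0.0101
xyz [ 0.0434 -0.1988 -0.0003] ang [-1.000e-02  2.000e-02  2.211e+01]
[0.41709308 0.30825098 0.32533718]
[255.17439649 264.30620429]
```

View pics/w5.png

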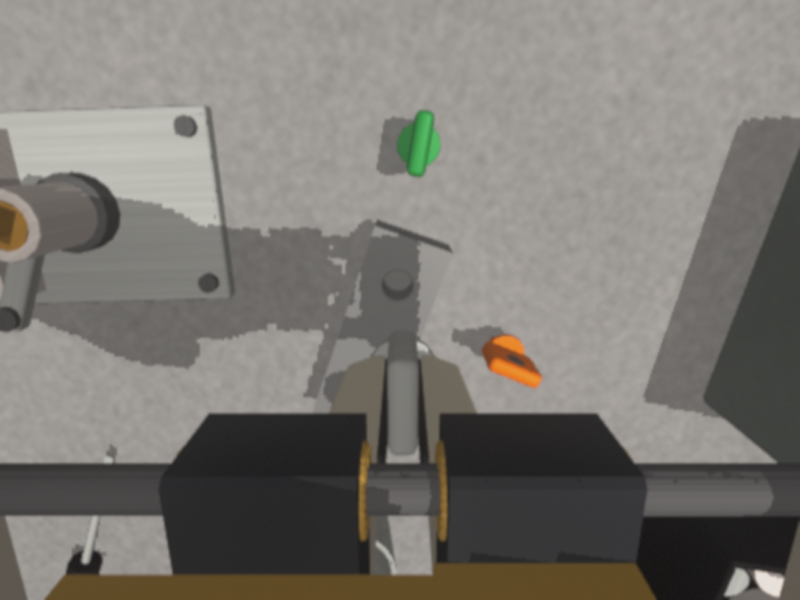

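The key is held squarely, its handle's top running from (403,360) to about (403,457); the rack hole is empty at (398,283).

```bash
python3 -c "
from h import *
d=pickle.load(open('pics/w5.pkl','rb'));S=1.5625
y=np.radians(190.1);t=np.array([np.cos(y),np.sin(y)]);n=np.array([np.sin(y),-np.cos(y)])
p=np.array([.4946,.3213])
for u,v in [(403,360),(403,457)]:
  q=ray(d,u,v,.1777+.0085,S)[:2]-p;print(q@t,q@n)
g=d['color'].astype(int).mean(2)
print(g[220:300,257].round().astype(int), )
"
```

```text
0.01815560671396682 0.0012595093256884914
-0.01581353454046117 0.0012924917956846078
[ 88  88  89  89  89  87  88  88  88  91  96 103 111 116 120 121 123 123
 122 123 124 123 123 122 122 123 123 123 122 123 122 123 123 123 122 122
 123 122 123 122 122 122 122 122 122 123 122 122 122 122 122 122 121 122
 121 122 121 121 121 121 121 121 122 121 121 122 121 121 120 117 117 131
 147 153 155 146 109  67  51  52]
```

```bash
python3 -m jog '[{"xyz":[0.008,-0.038,0],"angular":[0,0,22],"gripper":1},{"xyz":[0.016,-0.076,0],"angular":[0,0,22],"gripper":1},{"xyz":[0.024,-0.114,0],"angular":[0,0,22],"gripper":1},{"xyz":[0.032,-0.15,0],"angular":[0,0,22],"gripper":1},{"xyz":[0.04,-0.185,0],"angular":[0,0,22],"gripper":1},{"xyz":[0.0426,-0.199,0],"angular":[0,0,22],"gripper":1},{"xyz":[0.0426,-0.199,0],"angular":[0,0,22],"gripper":1},{"xyz":[0.0426,-0.199,0],"angular":[0,0,22],"gripper":1}]'
python3 -m jog '[{"xyz":[0,0,0],"angular":[0,0,0],"gripper":1},{"xyz":[0,0,0],"angular":[0,0,0],"gripper":1}]'
python3 -c "
from h import *
d=snap('wrist','w6',(160,150,200,150),4);rel([.4877,.1173,.13],168)
print(proj(d,[.4868,.118,.078])*S if 0 else proj(d,[.4868,.118,.078]))
"
```

```text
time: 12.9
tool_pos: [0.4873, 0.1176, 0.1766]
eef_rot: [-180.0, -0.1, 168.0]
wrist_force: [0.4, 0.5, -1.6]
finger_gap: 0.0098
finger_force: 30.0
time: 13.07
tool_pos: [0.4876, 0.12, 0.1773]
eef_rot: [179.9, -0.0, 168.2]
wrist_force: [-0.0, -0.5, -1.7]
finger_gap: 0.0099
finger_force: 30.0
pos [0.4876 0.12   0.1774] rot [ 1.7996e+02 -3.0000e-02  1.6826e+02] t 13.12 F [-0.6 -0.5 -1.2] gap 0.0097
xyz [-0.0007 -0.0026  0.0474] ang [ 0.04 -0.03  0.26]
[253.83398233 199.09268436]
```

View pics/w6.png

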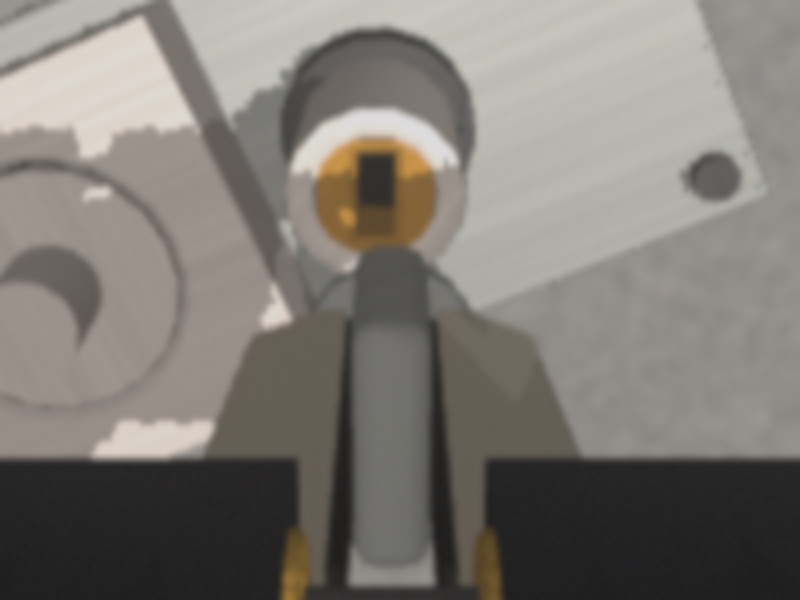

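The crop shows the cover flush in the pocket, the slot mouth at x 358–397, y 135–235 in line with the key, the post's circle at x 287–467 with its top at y 107, and the handle at x 353–430, y 322–565.

```bash
python3 -c "
from h import *
d=pickle.load(open('pics/w6.pkl','rb'));o=(160,150)
T=d['world_from_camera'];print(T[:3,3].round(4))
y=np.radians(168.1);t=np.array([np.cos(y),np.sin(y)]);n=np.array([np.sin(y),-np.cos(y)])
p=np.array([.4876,.1195])
f=lambda u,v,z:(lambda q:np.array([q@t,q@n]).round(5))(ray(d,u,v,z,4,o)[:2]-p)
print('slot',f(377.5,135,.078),f(377.5,235,.078),f(358,185,.078),f(397,185,.078))
print('post',f(287,190,.078),f(467,190,.078),f(377,107,.078))
h=.1774+.0085
print('handle',f(391,322,h),f(391,565,h),f(353,440,h),f(430,440,h))
print('collar top',f(391,258,.1774-.0455+.022),f(315,305,.154),f(470,305,.154))
"
```

```text
[0.4105 0.1362 0.3239]
slot [ 0.0137 -0.0015] [-0.00752 -0.0015 ] [ 0.0032  -0.00545] [0.00322 0.00246]
post [ 0.00211 -0.01987] [0.00219 0.01668] [ 0.01947 -0.0016 ]
handle [0.01957 0.00093] [-0.01321  0.00104] [ 0.00414 -0.00361] [0.00416 0.0057 ]
collar top [0.01568 0.00102] [ 0.00849 -0.00991] [0.00853 0.01243]
```

```bash
python3 -m jog '[{"xyz":[-0.0017,-0.0025,0.015],"angular":[0,0,0],"gripper":1},{"xyz":[-0.0017,-0.0025,0.03],"angular":[0,0,0],"gripper":1},{"xyz":[-0.0017,-0.0025,0.04],"angular":[0,0,0],"gripper":1},{"xyz":[-0.0017,-0.0025,0.046],"angular":[0,0,0],"gripper":1},{"xyz":[-0.0017,-0.0025,0.046],"angular":[0,0,0],"gripper":1},{"xyz":[-0.0017,-0.0025,0.046],"angular":[0,0,0],"gripper":1}]'
python3 -m jog '[{"xyz":[0,0,0.002],"angular":[0,0,0],"gripper":1},{"xyz":[0,0,0.004],"angular":[0,0,0],"gripper":1},{"xyz":[0,0,0.006],"angular":[0,0,0],"gripper":1},{"xyz":[0,0,0.008],"angular":[0,0,0],"gripper":1},{"xyz":[0,0,0.01],"angular":[0,0,0],"gripper":1},{"xyz":[0,0,0.01],"angular":[0,0,0],"gripper":1}]'
```

```text
time: 13.62
tool_pos: [0.4888, 0.1163, 0.1316]
eef_rot: [180.0, -0.0, 168.2]
wrist_force: [-0.0, 0.8, -2.0]
finger_gap: 0.0099
finger_force: 30.0
time: 14.12
tool_pos: [0.4888, 0.1155, 0.1213]
eef_rot: [-180.0, -0.0, 168.1]
wrist_force: [0.8, -0.0, -0.9]
finger_gap: 0.0098
finger_force: 30.0
```

```bash
python3 -m jog '[{"xyz":[0,0,0.001],"angular":[0,0,0],"gripper":1},{"xyz":[0,0,0.002],"angular":[0,0,0],"gripper":1},{"xyz":[0,0,0.003],"angular":[0,0,0],"gripper":1},{"xyz":[0,0,0.003],"angular":[0,0,0],"gripper":1}]'
python3 -c "
from bench import env;print(env.state()['ft_torque'].round(2))"
```

```text
time: 14.45
tool_pos: [0.4885, 0.1158, 0.1184]
eef_rot: [180.0, -0.0, 168.1]
wrist_force: [-0.7, 0.5, -2.3]
finger_gap: 0.0098
finger_force: 30.0
[ 0.3   0.1  -0.03]
```

```bash
python3 -m jog '[{"xyz":[0,0,0.001],"angular":[0,0,0],"gripper":1},{"xyz":[0,0,0.002],"angular":[0,0,0],"gripper":1},{"xyz":[0,0,0.003],"angular":[0,0,0],"gripper":1},{"xyz":[0,0,0.003],"angular":[0,0,0],"gripper":1}]'
python3 -c "
from bench import env;print(env.state()['ft_torque'].round(2))"
```

```text
time: 14.78
tool_pos: [0.4885, 0.1156, 0.1154]
eef_rot: [-180.0, -0.0, 168.1]
wrist_force: [-1.6, -0.0, -1.6]
finger_gap: 0.01
finger_force: 30.0
[ 0.29  0.55 -0.03]
```

```bash
python3 -m jog '[{"xyz":[0,0,0.001],"angular":[0,0,0],"gripper":1},{"xyz":[0,0,0.002],"angular":[0,0,0],"gripper":1},{"xyz":[0,0,0.003],"angular":[0,0,0],"gripper":1},{"xyz":[0,0,0.004],"angular":[0,0,0],"gripper":1},{"xyz":[0,0,0.004],"angular":[0,0,0],"gripper":1}]'
python3 -m jog '[{"xyz":[0,0,0.001],"angular":[0,0,0],"gripper":1},{"xyz":[0,0,0.002],"angular":[0,0,0],"gripper":1},{"xyz":[0,0,0.003],"angular":[0,0,0],"gripper":1},{"xyz":[0,0,0.004],"angular":[0,0,0],"gripper":1},{"xyz":[0,0,0.004],"angular":[0,0,0],"gripper":1}]'
python3 -c "
from bench import env;print(env.state()['ft_torque'].round(2))"
```

```text
time: 15.2
tool_pos: [0.4886, 0.1156, 0.1114]
eef_rot: [-180.0, -0.0, 168.1]
wrist_force: [-4.8, 0.6, -0.5]
finger_gap: 0.0098
finger_force: 30.0
time: 15.62
tool_pos: [0.4885, 0.1156, 0.1074]
eef_rot: [-180.0, -0.0, 168.1]
wrist_force: [-4.6, 1.7, -0.4]
finger_gap: 0.0101
finger_force: 30.0
[ 0.38  1.02 -0.02]
```

```bash
python3 -m jog '[{"xyz":[0.0007,0,0.0005],"angular":[0,0,0],"gripper":1},{"xyz":[0.0007,0,0.001],"angular":[0,0,0],"gripper":1},{"xyz":[0.0007,0,0.0015],"angular":[0,0,0],"gripper":1},{"xyz":[0.0007,0,0.0015],"angular":[0,0,0],"gripper":1}]'
python3 -m jog '[{"xyz":[0,0,0.0005],"angular":[0,0,0],"gripper":1},{"xyz":[0,0,0.001],"angular":[0,0,0],"gripper":1},{"xyz":[0,0,0.001],"angular":[0,0,0],"gripper":1}]'
```

```text
time: 15.95
tool_pos: [0.4885, 0.1158, 0.1063]
eef_rot: [-180.0, 0.0, 168.1]
wrist_force: [-3.6, -0.9, 2.9]
finger_gap: 0.0097
finger_force: 30.0
time: 16.2
tool_pos: [0.4885, 0.1158, 0.106]
eef_rot: [-180.0, 0.1, 168.1]
wrist_force: [-5.6, 0.2, 15.5]
finger_gap: 0.0098
finger_force: 30.0
```

```bash
python3 -m jog '[{"xyz":[0.0001,-0.0002,-0.0006],"angular":[0,0,5],"gripper":1},{"xyz":[0.0001,-0.0003,-0.0006],"angular":[0,0,10],"gripper":1},{"xyz":[0.0002,-0.0005,-0.0006],"angular":[0,0,16],"gripper":1},{"xyz":[0.0003,-0.0006,-0.0006],"angular":[0,0,22],"gripper":1},{"xyz":[0.0003,-0.0006,-0.0006],"angular":[0,0,22],"gripper":1}]'
python3 -c "
from bench import env;print(env.state()['ft_torque'].round(2))"
```

```text
time: 16.62
tool_pos: [0.4883, 0.116, 0.1062]
eef_rot: [179.9, 0.0, 145.9]
wrist_force: [-4.1, 2.8, 6.3]
finger_gap: 0.0101
finger_force: 30.0
[ 0.63  0.82 -0.  ]
```

```bash
python3 -m jog '[{"xyz":[0.0003,-0.0002,0],"angular":[0,0,5],"gripper":1},{"xyz":[0.0005,-0.0003,0],"angular":[0,0,10],"gripper":1},{"xyz":[0.0007,-0.0005,0],"angular":[0,0,16],"gripper":1},{"xyz":[0.0008,-0.0006,0],"angular":[0,0,22],"gripper":1},{"xyz":[0.0008,-0.0006,0],"angular":[0,0,22],"gripper":1}]'
python3 -c "
from bench import env;print(env.state()['ft_torque'].round(2))"
python3 -m jog '[{"xyz":[0.0002,-0.0002,0],"angular":[0,0,5],"gripper":1},{"xyz":[0.0003,-0.0003,0],"angular":[0,0,10],"gripper":1},{"xyz":[0.0005,-0.0005,0],"angular":[0,0,15],"gripper":1},{"xyz":[0.0005,-0.0005,0],"angular":[0,0,19],"gripper":1},{"xyz":[0.0005,-0.0005,0],"angular":[0,0,19],"gripper":1}]'
python3 -c "
from bench import env;print(env.state()['ft_torque'].round(2))"
```

```text
time: 17.03
tool_pos: [0.4878, 0.1156, 0.1062]
eef_rot: [179.9, 0.0, 124.0]
wrist_force: [-2.0, 1.4, 5.4]
finger_gap: 0.0099
finger_force: 30.0
[0.38 0.38 0.  ]
time: 17.45
tool_pos: [0.4873, 0.1154, 0.1062]
eef_rot: [179.9, 0.0, 105.1]
wrist_force: [-1.9, -0.6, 7.1]
finger_gap: 0.0096
finger_force: 30.0
[0.07 0.11 0.  ]
```

```bash
python3 -m jog '[{"xyz":[0.0001,-0.0001,0],"angular":[0,0,2],"gripper":1},{"xyz":[0.0001,-0.0001,0],"angular":[0,0,4],"gripper":1},{"xyz":[0.0001,-0.0001,0],"angular":[0,0,6],"gripper":1},{"xyz":[0.0001,-0.0001,0],"angular":[0,0,6],"gripper":1}]'
python3 -c "
from bench import env;print(env.state()['ft_torque'].round(2))"
python3 -m jog '[{"xyz":[0,0,0],"angular":[0,0,2],"gripper":1},{"xyz":[0,0,0],"angular":[0,0,4],"gripper":1},{"xyz":[0,0,0],"angular":[0,0,4],"gripper":1}]'
python3 -c "
from bench import env;print(env.state()['ft_torque'].round(2))
from h import *
save(snap('wrist','w7'),'w7',None,1.5625)"
```

```text
time: 17.78
tool_pos: [0.4872, 0.1154, 0.1062]
eef_rot: [179.9, 0.0, 99.3]
wrist_force: [-0.5, -0.5, 6.9]
finger_gap: 0.0098
finger_force: 30.0
[0.01 0.2  0.11]
time: 18.03
tool_pos: [0.4871, 0.1154, 0.1062]
eef_rot: [179.9, 0.0, 95.3]
wrist_force: [-1.5, -0.7, 7.8]
finger_gap: 0.0101
finger_force: 30.0
[-0.    0.2   0.09]
```

```bash
python3 -m jog '[{"xyz":[0,0,0],"angular":[0,0,2],"gripper":1},{"xyz":[0,0,0],"angular":[0,0,3],"gripper":1},{"xyz":[0,0,0],"angular":[0,0,3],"gripper":1}]'
python3 -c "
from bench import env;print(env.state()['ft_torque'].round(2))"
python3 -m jog '[{"xyz":[0,0,0],"angular":[0,0,2],"gripper":1},{"xyz":[0,0,0],"angular":[0,0,3],"gripper":1},{"xyz":[0,0,0],"angular":[0,0,3],"gripper":1}]'
python3 -c "
from bench import env;print(env.state()['ft_torque'].round(2))"
```

```text
time: 18.33
tool_pos: [0.487, 0.1154, 0.1062]
eef_rot: [179.9, 0.0, 92.3]
wrist_force: [-1.9, -0.6, 7.3]
finger_gap: 0.0094
finger_force: 30.0
[-0.09  0.18  0.09]
time: 18.58
tool_pos: [0.487, 0.1154, 0.1062]
eef_rot: [179.9, 0.0, 89.4]
wrist_force: [-2.6, -0.9, 7.6]
finger_gap: 0.0097
finger_force: 30.1
[-0.07  0.33  0.32]
```

```bash
python3 -m jog '[{"xyz":[0,0,0],"angular":[0,0,1],"gripper":1},{"xyz":[0,0,0],"angular":[0,0,2],"gripper":1},{"xyz":[0,0,0],"angular":[0,0,2],"gripper":1}]'
python3 -c "
from bench import env;print(env.state()['ft_torque'].round(2))"
```

```text
time: 18.83
tool_pos: [0.487, 0.1154, 0.1062]
eef_rot: [179.9, 0.0, 87.4]
wrist_force: [-1.8, 0.7, 8.2]
finger_gap: 0.0096
finger_force: 30.3
[0.01 0.29 0.44]
```

```bash
python3 -m jog '[{"xyz":[0,0,0.0003],"angular":[0,0,-2],"gripper":1},{"xyz":[0,0,0.0006],"angular":[0,0,-4],"gripper":1},{"xyz":[0,0,0.0006],"angular":[0,0,-4],"gripper":1}]'
python3 -c "
from bench import env;print(env.state()['ft_torque'].round(2))"
python3 -m jog '[{"xyz":[0,0,-0.0005],"angular":[0,0,0],"gripper":0.6},{"xyz":[0,0,-0.0005],"angular":[0,0,0],"gripper":0.6},{"xyz":[0,0,-0.0005],"angular":[0,0,0],"gripper":0.6},{"xyz":[0,0,-0.0005],"angular":[0,0,0],"gripper":0.6},{"xyz":[0,0,-0.03],"angular":[0,0,0],"gripper":0.6},{"xyz":[0,0,-0.07],"angular":[0,0,0],"gripper":0.6},{"xyz":[0,0,-0.10],"angular":[0,0,0],"gripper":0.6},{"xyz":[0,0,-0.10],"angular":[0,0,0],"gripper":0.6}]'
python3 -m jog '[{"xyz":[-0.04,0,-0.02],"angular":[0,0,0],"gripper":0.6},{"xyz":[-0.08,0,-0.02],"angular":[0,0,0],"gripper":0.6},{"xyz":[-0.11,0,-0.02],"angular":[0,0,0],"gripper":0.6},{"xyz":[-0.14,0,-0.02],"angular":[0,0,0],"gripper":0.6},{"xyz":[-0.14,0,-0.02],"angular":[0,0,0],"gripper":0.6},{"xyz":[-0.14,0,-0.02],"angular":[0,0,0],"gripper":0.6}]'
python3 -c "
from h import *
d=snap('wrist','w8')
g=d['color'].astype(int).mean(2)
for n,P in [('tip',[.5004,.0533,.060]),('post',[.4868,.118,.114]),('pocket',[.504,.0353,.045])]:
  q=proj(d,P);print(n,q.round(1))
p=np.array([.4868,.118]);z=.060
for r in (.03,.045,.055,.062,.070):
  row=[]
  for a in np.arange(-102,-30,3):
    q=proj(d,[p[0]+r*np.cos(np.radians(a)),p[1]+r*np.sin(np.radians(a)),z]).round().astype(int)
    row.append(int(g[q[1],q[0]]) if 0<=q[0]<512 and 0<=q[1]<384 else -1)
  print(r,row)
"
```

```text
time: 19.08
tool_pos: [0.487, 0.1155, 0.106]
eef_rot: [179.9, 0.0, 91.5]
wrist_force: [-4.0, -0.1, 15.1]
finger_gap: 0.0099
finger_force: 30.0
[-0.11  0.64  0.06]
time: 19.75
tool_pos: [0.4883, 0.1162, 0.2099]
eef_rot: [179.6, -0.1, 91.2]
wrist_force: [0.4, 0.4, -0.3]
finger_gap: 0.0374
finger_force: 0.0
time: 20.25
tool_pos: [0.4886, -0.0264, 0.2248]
eef_rot: [-180.0, 0.0, 90.9]
wrist_force: [-0.3, 0.7, 0.6]
finger_gap: 0.0374
finger_force: 0.0
tip [271.4  98.4]
post [258.4   4.3]
pocket [273.9 117.2]
0.03 [106, 113, 109, 101, 112, 119, 121, 120, 119, 122, 173, 177, 137, 116, 116, 115, 115, 118, 135, 168, 178, 177, 177, 177]
0.045 [214, 214, 214, 214, 214, 153, 179, 187, 183, 183, 173, 199, 214, 214, 214, 214, 213, 213, 214, 209, 188, 179, 182, 177]
0.055 [214, 214, 214, 214, 206, 159, 140, 102, 98, 103, 117, 154, 212, 214, 214, 214, 214, 213, 214, 214, 214, 214, 214, 213]
0.062 [214, 214, 167, 193, 214, 214, 108, 100, 97, 100, 177, 214, 214, 156, 207, 214, 214, 214, 214, 214, 214, 214, 214, 213]
0.07 [214, 164, 210, 214, 214, 214, 200, 152, 150, 162, 214, 214, 214, 214, 191, 208, 214, 214, 214, 213, 214, 213, 193, 147]
```

```bash
python3 -c "
from h import *
d0=pickle.load(open('pics/scene0.pkl','rb'));d=snap('scene','s9')
a=d0['color'].astype(int).mean(2);b=d['color'].astype(int).mean(2)
for z in np.arange(.07,.14,.004):
  q=proj(d,[.487,.118,z]).round().astype(int);print(round(z,3),q,a[q[1],q[0]-4:q[0]+5].astype(int),b[q[1],q[0]-4:q[0]+5].astype(int))
"
```

```text
0.07 [326 213] [136 148 151 150 144 145 151 153 155] [145 150 150 150 148 149 152 155 159]
0.074 [326 212] [150 138 125 118 114 115 120 123 140] [150 137 123 119 116 115 108 112 131]
0.078 [326 210] [116  96  88  83  82  79  76  83 107] [118 124 128 119 100  87  77  79  90]
0.082 [326 209] [122 107 104  98  93  89  86  96 121] [126 126 119 100  81  73  73  78  90]
0.086 [326 208] [138 124 117 111 110 112 116 127 143] [116 103  92  78  73  72  71  77  87]
0.09 [327 207] [150 140 135 134 137 138 147 151 142] [83 75 73 71 72 72 76 88 95]
0.094 [327 205] [156 146 135 131 127 124 120 118 115] [72 69 68 67 68 72 76 86 93]
0.098 [327 204] [133 125 120 118 116 115 115 116 114] [71 64 56 53 61 70 77 84 93]
0.102 [327 203] [119 116 117 116 116 115 114 113 115] [ 68  56  46  47  59  72  78  89 101]
0.106 [327 201] [115 115 114 114 115 115 116 115 114] [ 66  54  54  62  77  97 113 127 133]
0.11 [327 200] [113 113 114 114 116 117 116 114 114] [ 69  65  70  85 102 120 130 133 132]
0.114 [327 199] [112 113 112 115 114 116 116 115 113] [ 73  80  95 113 126 133 132 128 121]
0.118 [328 197] [112 113 112 113 115 116 116 116 116] [124 132 130 127 121 121 119 120 119]
0.122 [328 196] [113 114 114 113 115 116 115 115 115] [130 129 123 120 118 119 120 120 119]
0.126 [328 195] [114 114 114 113 115 117 116 115 114] [122 121 118 119 120 120 120 119 118]
0.13 [328 193] [114 114 114 114 116 115 116 116 114] [116 118 117 119 120 119 121 120 119]
0.134 [328 192] [114 115 115 114 115 115 114 116 117] [119 119 120 118 120 119 119 120 121]
0.138 [328 191] [114 115 116 114 115 114 115 116 117] [119 119 119 118 118 118 119 120 121]
```

The handle ends at about z = 0.115, so the key is fully home, and the finger points at -78°, right over the cover.

```bash
python3 -c "
from bench import env;print(env.job_done())"
```

```text
the job is handed in; nothing more can be done
None
```

I seated the cover in the nest's pocket, pushed the flat key fully home in the post and turned it clockwise to the stop with the finger over the cover, left it there, and handed the job in at about 20 s.

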